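# Swing a board-inspection cradle to its marked angle and lock it with the index pin

### The job

The circuit board's tilting cradle stands at its loading position. Pull the red-knobbed locking pin out clear of the disc, swing the cradle by its crank until the yellow-marked notch is under the pin, and push the pin fully home in that notch so the cradle is locked there; then let go. Do not bump the inspection camera overhanging the pin, and leave the bottle, reel and screwdriver where they are.

Things in the scene. Friction and masses are not known exactly. Their poses are not given: they have to be found in the camera images.
- jig: Tilting inspection jig, bolted down: dark base plate 210 x 300 x 12 mm, two aluminium cheeks (up to z = 160 mm) carrying a horizontal axle. Origin: centre of the plate's underside, on the bench. x along the axle (at yaw 0 away from the robot): crank at the -x end, steel index disc at the +x end; y to the left, z up. The axle is 140 mm above the origin.
- cradle (a joint): Angle of the cradle about the axle (rad), right-handed about jig +x: 0 = board level; positive lowers the board's jig -y edge and swings the crank from jig +y up and over towards -y. Starts within +-0.2; range -0.8 to 1.15. The yellow-marked notch is under the pin at 0.62; plain notches, which are wrong, at 1.0 and -0.62. Balanced: it stays where left; turning takes 3 N at the crank handle.
- disc_center (a point): Centre of the steel index disc, on the axle at jig x = 75 mm, fixed. The disc (rim radius 70 mm, 16 mm thick) turns with the cradle. Its notches taper from 15 mm wide at the rim to 11 mm. At the start the pin stands in a wide slot of the rim that lets the cradle rock only about +-0.26 rad: the pin must be drawn before the cradle can be swung further.
- pin (a joint): How far the captive locking pin is drawn out along its slanted axis (m): 0 = fully home, 0.022 = stop; starts at 0 to 0.004. The pin is 10 mm thick with a round end. From 0.013 on it clears the rim. It stays where left; sliding takes about 3 N. Pushed in within about 0.05 rad of a notch it centres the cradle by itself; well off it lands on a tooth at about 0.01 and stops.
- pin_knob (a point): Centre of the pin's red knob, a cylinder 24 mm in diameter, 26 mm long, on the pin axis; moves with the pin; 130 mm from the axle axis when home. Its z axis is the pin axis, pointing outward (the way to pull): 35 degrees from vertical, leaning to jig -y; its x axis = jig x. The camera overhangs it, so it can be taken only with the tool leaning likewise, about along the pin axis.
- guide_mouth (a point): Point on the pin axis where the pin leaves its guide block (36 x 30 x 16 mm, dark, fixed to the +x cheek), 94 mm from the disc centre and 36 mm inward of the knob's centre when the pin is home. Axes as jig.
- crank_grip (a point): Middle of the crank's orange round handle, 16 mm in diameter, parallel to the axle, free from jig x = -91 to -146 mm (this point at -120), 90 mm from the axle axis. It leans to jig +y and moves with the cradle: jig y = 90 sin(0.8 - cradle), z = 140 + 90 cos(0.8 - cradle) mm. Nothing stands above it.
- marked_notch (a point): Middle of the mouth of the yellow-marked notch, at the disc's rim (70 mm from the axle axis, jig x = 75 mm). A yellow stripe 10 mm wide runs inward from it on the disc's +x face, and its floor is yellow.
- camera_head: Inspection camera, fixed to the jig, to be left untouched: white box at jig x 45 to 105, y -80 to -10, z 380 to 430 mm, a black lens ring below it down to z = 366 mm, a thin black bar above it (z 440) from a post 16 mm thick at jig x 90, y 130 mm. Origin and axes as jig.
- flux_bottle: Bystander: white plastic bottle, 48 mm in diameter, 110 mm tall, standing; origin centre of its foot.
- tape_reel: Bystander: blue and black component reel lying flat, 90 mm in diameter, 16 mm thick; origin centre of its underside.
- screwdriver: Bystander: screwdriver lying on the bench, about 200 mm long along its x axis; origin at its underside.

How it is judged:
On the way, in this order (a step that is already met when the one before it is completed fails the run):
1. the pin is drawn clear of the disc (12 mm or more) with the cradle still in its loading slot (value of joint pin above 0.0115 m and value of joint cradle below 0.45 rad), for 0.1 s.
2. the cradle is swung near the marked angle with the pin still out (value of joint cradle between 0.52 and 0.72 rad and value of joint pin above 0.0075 m), for 0.1 s.
At the end, for the whole second after the job is handed in: The pin is home (less than 3 mm out) in the yellow-marked notch, the cradle locked at 0.62 rad (0.58 to 0.66) and at rest, nothing touched by the robot (value of joint pin below 0.003 m and value of joint cradle between 0.58 and 0.66 rad and velocity of joint cradle between -0.05 and 0.05 rad/s).
It fails at once if the inspection camera is bumped (more than 2 N) (contact force between camera_head and anything else above 2 N).
It fails at once if the bottle is moved more than 20 mm or tipped (distance of flux_bottle from where it was at the start of the episode above 0.02 m or angle between flux_bottle's own z axis and vertical above 0.5 rad).
It fails at once if the reel is moved more than 20 mm (distance of tape_reel from where it was at the start of the episode above 0.02 m).
It fails at once if the screwdriver is moved more than 20 mm (distance of screwdriver from where it was at the start of the episode above 0.02 m).
It also fails if it takes over 64 s, if anything falls off the work surface, if the arm or the gripper's body presses on something with over 40 N, if the wrist force passes 120 N, or if a joint passes its speed limit or range.

### The arm

A 6-joint arm with a two-finger parallel gripper is mounted at the origin on the work surface. World frame = base frame: x ahead of the robot, y to its left, z up, the work surface at z = 0. Lengths are in m, angles in rad, forces in N, time in s.
With the tool pointing down it reaches from about 0.4 to 0.925 m from the base axis. Payload 12.5 kg.
Tool frame: the origin (TCP) lies midway between the tips of the shut fingers; the grasp point (between the pads) lies robot.grip_depth behind it (robot.grip_depth is the distance from the TCP to the grasp point, in m); z points along the fingers, y is the line along which they close (so a half turn about z gives the same grasp; the last joint's range is limited). The gripper opens to 95 mm and grips with 3 to 60 N. Pads are 20 mm wide; open, the fingers measure 119 mm over their backs; the gripper's body (75 mm by 180 mm) begins 59 mm behind the grasp point.
Start: joints at [-0.106, 0.491, 1.559, -0, 1.092, -0.106], TCP at [0.625, 0, 0.215] pointing down, gripper open.
Joint ranges: [-3.1, 3.1], [-0.84, 2.19], [0.05, 2.79], [-1.13, 4.28], [0.06, 2.93], [-2.69, 2.69]. Speed limits (rad/s): [2.22, 2.22, 2.79, 3.14, 3.14, 3.14].

### API

Orientations are given as a unit quaternion [w, x, y, z].
In Python, from workcell import robot, get_image, regions_of gives the robot as it stands. The module is installed in compiled form; this text tells all that it offers.
- The arm moves only by the shell command python3 -m handwheel 'ROWS'. ROWS is JSON, a list of rows, each a list of 3 entries, a list of its own where there are three numbers: the shift along the tool's x, y, z as a fraction of full scale, then the turn about the tool's z as a fraction of full scale, then the closure in counts, from 0 (fully open) to 255 (shut). A call has 1 to 20 rows; each row is the pose to reach, as a shift and turn from the pose commanded when the call began, along the tool's axes at that moment; what a row does not reach only later rows make up. Full scale, the value 1, is 0.5 m for a shift and 30 degrees for a turn. A row lasts 1/10 s, in which the tool goes at most 50 mm and 8.59 degrees, less where a joint would pass 70% of its speed; a pose out of reach is approached as far as the arm can. A call with a number of a shift or a turn outside -1 to 1 is refused whole. A call with a gripper value outside its range is refused whole. The fingers move at their own pace and stop on an object; the grip force is fixed at half the most. Time passes only in rows, so rows that repeat a pose let the fingers close. It gives the time, the measured TCP pose, the force, the opening and the grip force at its end, in the units of the state.
- robot.get_state(): the state, without advancing time (a new reading comes with each control period).
- get_image(name): name is "scene" or "side" or "wrist"; returns a dict with "pixels" (480x640x3 uint8, blue, green, red), "K" (3x3 intrinsics, pixels), "k1" (the pictures are not rectified: a ray, as slopes to the right and down, at radius r is drawn at 1 + k1 r^2 times it, then the intrinsics apply), "camera_from_world" (4x4, takes a point from world to camera coordinates). Camera axes: x right, y down, z forward; pixel columns grow to the right and rows downward; lengths in m; the calibration is good to about 2 mm. A picture is of the moment at which its call begins. There is no depth.
- robot.finish_job(): hands the job in; it is judged then, once.
Trained networks look in a picture, given as the dict that the camera call returned (one of the last four; its "shot" number tells which), for a name from the list of things; names that differ only in an ending like _2 or _b are one class to them, and where a whole thing is asked for, a point or a joint stands for the part that bears it (a point fixed in the world has none). Each returns a list of dicts, best first, with "score" (0 to 1); they miss things now and then, are a little off and sometimes report something else, mostly with a low value. They report only what shows in the picture. A call takes as long as a camera call.
- regions_of(picture, target): "region" (480x640 bool, what is visible of it) and "uv" ([column, row] in pixels, amid what is visible of it).
The state is a dict: "time": time; "joint_positions": joint angles; "dq": joint speeds; "joint_efforts": joint torques, N m; "eef_pos": TCP position; "orientation": TCP orientation; "ft_force": force on the tool from outside, world axes, zero at the start; "wrist_torque": the same for the moment, N m; "width": opening from 0.0 (shut) to 1.0 (fully open); "gripper_force": force on a finger pad.
Only numpy, scipy, OpenCV 4.12 (cv2) and the standard library are available. Lean on these libraries where they do the work, as an engineer would, in place of code of your own. Each camera call takes 0.05 s, during which the arm holds its last target. There are 200 camera calls.

## Working session

There is one attempt and no reset: what is moved stays moved. The work goes in short steps, Python scripts to look and compute and a shell command to move; the robot and the scene stay as the last step left them, time stands still between calls to the robot, and variables do not carry over. Pictures are saved under pics/ and viewed, at most 10 in all, crops included, and the job is handed in when it is done.

```bash
mkdir -p pics; cat > h.py <<'E'
import numpy as np, cv2
from workcell import robot, get_image, regions_of
from scipy.spatial.transform import Rotation as R
def ray(im,uv):
    K=im["K"];k=im["k1"]
    d=np.array([(uv[0]-K[0,2])/K[0,0],(uv[1]-K[1,2])/K[1,1]]);s=d.copy()
    for _ in range(30): s=d/(1+k*(s@s))
    T=im["camera_from_world"];Rm=T[:3,:3]
    o=-Rm.T@T[:3,3];v=Rm.T@np.array([s[0],s[1],1]);return o,v/np.linalg.norm(v)
def proj(im,p):
    T=im["camera_from_world"];c=T[:3,:3]@np.array(p)+T[:3,3];s=c[:2]/c[2];s=s*(1+im["k1"]*(s@s))
    return np.array([im["K"][0,0]*s[0]+im["K"][0,2],im["K"][1,1]*s[1]+im["K"][1,2]])
def tri(rays):
    A=0;b=0
    for o,v in rays:
        M=np.eye(3)-np.outer(v,v);A=A+M;b=b+M@o
    return np.linalg.solve(A,b)
E
python3 - <<'E'
from h import *
print(robot.grip_depth)
ims={n:get_image(n) for n in("scene","side")}
for n,im in ims.items():
    cv2.imwrite(f"pics/{n}0.png",im["pixels"])
    T=im["camera_from_world"];print(n,-T[:3,:3].T@T[:3,3],T[2,:3],im["k1"],im["K"][0,0])
for t in["jig","pin_knob","crank_grip","marked_notch","camera_head","flux_bottle","tape_reel","screwdriver","cradle"]:
    for n,im in ims.items():
        print(t,n,[(round(r["score"],2),np.round(r["uv"]).tolist(),int(r["region"].sum())) for r in regions_of(im,t)[:2]])
s=robot.get_state();print(s["time"],s["eef_pos"],s["orientation"])
E
```

```text
0.0188
scene [1.23554169 0.01213535 0.71143923] [-0.75702707  0.04597138 -0.65176425] -0.029036720345566043 450.24363246882285
side [ 0.25411668 -0.51264545  0.7336894 ] [ 0.38865385  0.62915065 -0.67314013] 0.03679892268806194 456.6426430355674
jig scene [(0.76, [217.0, 270.0], 19284)]
jig side [(0.82, [387.0, 327.0], 26025)]
pin_knob scene [(0.95, [151.0, 216.0], 378)]
pin_knob side [(0.84, [433.0, 296.0], 308), (0.16, [380.0, 256.0], 774)]
crank_grip scene []
crank_grip side [(0.91, [364.0, 308.0], 5786)]
marked_notch scene [(0.66, [208.0, 255.0], 4634)]
marked_notch side [(0.59, [363.0, 311.0], 5417)]
camera_head scene [(0.84, [169.0, 138.0], 5774)]
camera_head side [(0.95, [446.0, 187.0], 5827), (0.47, [376.0, 256.0], 774)]
flux_bottle scene [(0.76, [97.0, 257.0], 1009)]
flux_bottle side []
tape_reel scene [(0.7, [318.0, 363.0], 1948)]
tape_reel side [(0.92, [379.0, 257.0], 778)]
screwdriver scene [(0.67, [330.0, 282.0], 541), (0.5, [149.0, 219.0], 386)]
screwdriver side [(0.35, [378.0, 255.0], 852)]
cradle scene [(0.89, [204.0, 257.0], 4753)]
cradle side []
1.0 [6.25037739e-01 4.78666461e-06 2.14682368e-01] [6.38476834e-05 7.07109076e-01 7.07104483e-01 2.92284456e-05]
```

View pics/scene0.png

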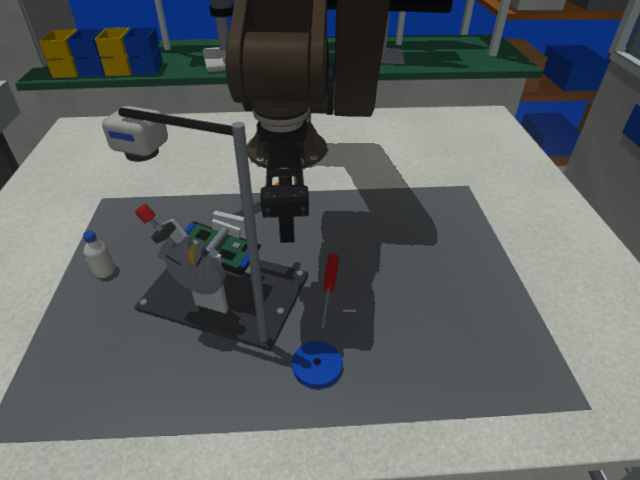

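View pics/side0.png

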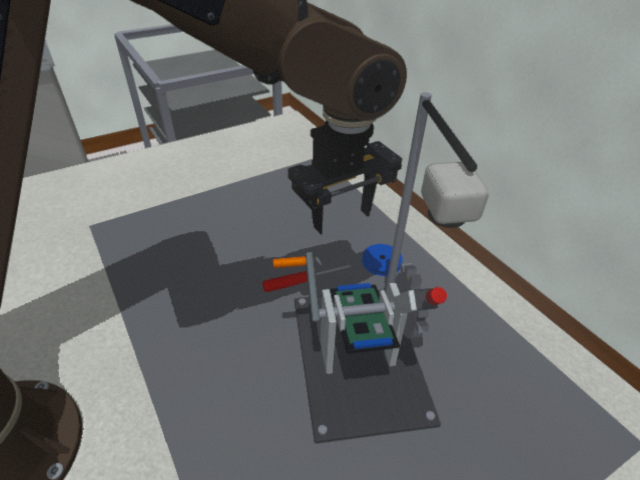

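The scene view shows the knob at (146,213), the plate corners at (138,303), (272,345) and (307,270), and the post at right. The side view shows the knob at (436,296), the orange handle at (290,262), and plate corners at (317,440), (439,424) and (296,300). I'll fit the jig pose to these.

```bash
cat >> h.py <<'E'
from scipy.optimize import least_squares
def blob(im,lo,hi,box):
    h=cv2.cvtColor(im["pixels"],cv2.COLOR_BGR2HSV);m=cv2.inRange(h,np.array(lo),np.array(hi))
    x0,y0,x1,y1=box;q=np.zeros_like(m);q[y0:y1,x0:x1]=m[y0:y1,x0:x1]
    n,l,st,c=cv2.connectedComponentsWithStats(q);i=1+np.argmax(st[1:,4]);return c[i],st[i].tolist()
u=np.array([0,-np.sin(np.radians(35)),np.cos(np.radians(35))])
def knob(d): return np.array([.075,0,.14])+u*(.13+d)
def grip(c): return np.array([-.1185,.09*np.sin(.8-c),.14+.09*np.cos(.8-c)])
def W(p,q): return R.from_euler('z',p[2]).apply(q)+[p[0],p[1],0]
E
python3 - <<'E'
from h import *
a,b=get_image("scene"),get_image("side")
ks,s1=blob(a,(0,150,60),(6,255,255),(125,195,165,232)); kd,s2=blob(b,(0,150,60),(6,255,255),(420,280,455,310)); g,s3=blob(b,(8,150,60),(20,255,255),(265,250,320,275))
print(ks,s1,kd,s2,g,s3)
C=lambda x,y,z=.012:np.array([x,y,z])
obs=[(a,lambda p:knob(p[4]),ks,3),(b,lambda p:knob(p[4]),kd,3),(b,lambda p:grip(p[3]),g,3),
(a,lambda p:C(.105,-.15),(138,304),1),(a,lambda p:C(.105,.15),(271,345),1),(a,lambda p:C(-.105,.15),(307,269),1),
(b,lambda p:C(-.105,-.15),(317,441),1),(b,lambda p:C(.105,-.15),(439,424),1),(b,lambda p:C(-.105,.15),(296,299),1)]
f=lambda p:np.concatenate([w*(proj(i,W(p,q(p)))-uv) for i,q,uv,w in obs])
r=least_squares(f,[.65,.2,0,0,.002],x_scale=[.1,.1,.1,.1,.01],loss='soft_l1')
print(r.x);print((f(r.x)).reshape(-1,2).round(1))
p=r.x
for im,n in((a,"s"),(b,"d")):
    v=im["pixels"].copy()
    for q in(knob(p[4]),grip(p[3]),C(.105,-.15),C(.105,.15),C(-.105,.15),C(-.105,-.15),C(.105,-.15),np.array([.09,.13,.44]),np.array([.075,0,.14])+.094*u,np.array([.075,0,.366]),np.array([.075,-.045,.43])):
        cv2.circle(v,tuple(int(z) for z in proj(im,W(p,q)).round()),2,(255,0,255),-1)
    x=v[80:340,60:390] if n=="s" else v[80:450,230:500]
    cv2.imwrite(f"pics/fit_{n}.png",cv2.resize(x,None,fx=1.6,fy=1.6))
E
python3 -c "
import cv2,numpy as np
a=cv2.imread('pics/fit_s.png');b=cv2.imread('pics/fit_d.png')
h=max(a.shape[0],b.shape[0]);a=cv2.copyMakeBorder(a,0,h-a.shape[0],0,0,0);b=cv2.copyMakeBorder(b,0,h-b.shape[0],0,0,0)
c=np.hstack([a,b]);f=min(1,800/c.shape[1],600/c.shape[0]);cv2.imwrite('pics/fit.png',cv2.resize(c,None,fx=f,fy=f))"
```

```text
[144.51141553 212.95890411] [135, 204, 20, 19, 219] [437.29646018 294.92920354] [427, 287, 20, 17, 226] [289.08552632 261.68092105] [273, 256, 33, 12, 304]
[ 0.58482513 -0.13861267 -0.3828957   0.11209833  0.00250179]
[[-3.6  0.4]
 [-4.4 -0.5]
 [-0.3  0.2]
 [-5.6  3.3]
 [-1.   2.5]
 [ 0.2  1.7]
 [-2.2  0.2]
 [ 2.6 -1.2]
 [-3.5 -1.3]]
```

View pics/fit.png

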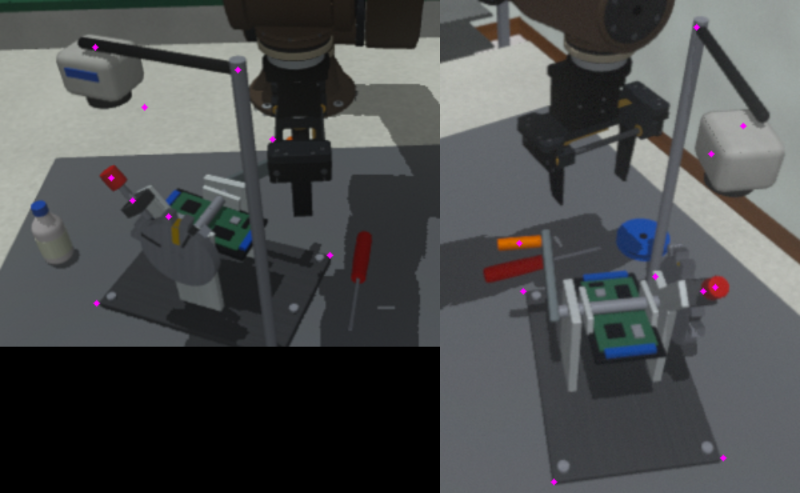

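Fit is good to about 2 mm. The interface text gives only a turn about tool z, but the knob needs a 35° lean. I'll try a null row to see whether the turn entry accepts three numbers.

```bash
python3 -m handwheel '[[[0,0,0],[0,0,0],0]]'; python3 -m handwheel --help | head -30; python3 -m handwheel '[[[0,0,0],0,0]]'; python3 -c "
from workcell import robot;print([x for x in dir(robot) if x[0]!='_'],robot.get_state()['time'])"
```

```text
time: 1.2
eef_pos: [0.625, 0.0, 0.2147]
orientation: [0.0, 0.707, 0.707, 0.0]
ft_force: [-0.4, -0.5, 0.5]
width: 1.006
gripper_force: 0.0
['IKError', 'finish_job', 'get_state', 'grip_depth'] 1.2invalid input at $[0][1]: expected a number
invalid input: not JSON, or not a number
```

```bash
python3 -m handwheel '[[[0,0,-0.8],0,0],[[0,0,-0.8],0,0],[[0,0,-0.8],0,0],[[0,0,-0.8],0,0],[[0,0,-0.8],0,0],[[0,0,-0.8],0,0],[[0,0,-0.8],0,0],[[0,0,-0.8],0,0],[[0,0,-0.8],0,0]]';  python3 -m handwheel '[[[0,0,-0.6],0,0],[[0,0,-0.6],0,0],[[0,0,-0.6],0,0],[[0,0,-0.6],0,0],[[0,0,-0.6],0,0],[[0,0,-0.6],0,0],[[0,0,-0.6],0,0]]'; python3 -c "
from workcell import robot;s=robot.get_state();print(s['joint_positions'],s['orientation'])"
```

```text
time: 2.1
eef_pos: [0.6243, 0.0001, 0.6222]
orientation: [0.005, 0.707, 0.707, 0.004]
ft_force: [-0.2, 0.6, 0.3]
width: 1.0
gripper_force: 0.0
time: 2.8
eef_pos: [0.5547, 0.0001, 0.7604]
orientation: [0.008, 0.707, 0.707, 0.008]
ft_force: [0.5, 1.1, 0.1]
width: 1.001
gripper_force: 0.0
[-0.12006874  0.51452031  0.04805263  0.00422369  2.55589072 -0.11657243] [0.00837561 0.70704122 0.70707685 0.00805579]
```

```bash
python3 -m handwheel '[[[0,0,0],0,0],[[0,0,0],0,0],[[0,0,0],0,0]]'; python3 -c "
from workcell import robot;s=robot.get_state();print(s['joint_positions'],s['orientation'],s['dq'])"
```

```text
time: 3.1
eef_pos: [0.5575, -0.0002, 0.7576]
orientation: [0.006, 0.707, 0.707, 0.006]
ft_force: [0.4, 0.4, 0.4]
width: 1.002
gripper_force: 0.0
[-0.119966    0.51898849  0.04935934  0.00417341  2.55520043 -0.11641016] [0.0063825  0.70709833 0.70705676 0.00647754] [ 0.00012347  0.00734935 -0.00399239  0.00181705  0.003234   -0.00140802]
```

Out-of-reach targets leave a small tilt, and the commanded pose keeps it (about 1° here). Pushing past the reach limit while the arm faces along jig +y may therefore build up the 35° lean. I'll move there and test it.

```bash
python3 -m handwheel '[[[1,-0.78,0.08],0.73,0],[[1,-0.78,0.08],0.73,0],[[1,-0.78,0.08],0.73,0],[[1,-0.78,0.08],0.73,0],[[1,-0.78,0.08],0.73,0],[[1,-0.78,0.08],0.73,0],[[1,-0.78,0.08],0.73,0],[[1,-0.78,0.08],0.73,0],[[1,-0.78,0.08],0.73,0],[[1,-0.78,0.08],0.73,0],[[1,-0.78,0.08],0.73,0],[[1,-0.78,0.08],0.73,0],[[1,-0.78,0.08],0.73,0],[[1,-0.78,0.08],0.73,0]]'; cat >> h.py <<'E'
def st():
    s=robot.get_state();q=s['orientation'];M=R.from_quat([q[1],q[2],q[3],q[0]]).as_matrix()
    print("t",round(s['time'],2),"pos",np.round(s['eef_pos'],4),"q",np.round(s['joint_positions'],3));print(M.round(3));return s,M
E
python3 -c "
from h import *;st()"
python3 -m handwheel '[[[1,0,0],0,0],[[1,0,0],0,0],[[1,0,0],0,0],[[1,0,0],0,0]]';python3 -c "
from h import *;st()"
```

```text
time: 4.5
eef_pos: [0.1651, 0.5046, 0.7073]
orientation: [0.007, 0.827, 0.562, 0.005]
ft_force: [0.1, 0.9, -1.2]
width: 1.002
gripper_force: 0.0
t 4.5 pos [0.1651 0.5046 0.7073] q [ 1.139  0.31   0.584 -0.022  2.245  1.502]
[[ 0.368  0.93   0.017]
 [ 0.93  -0.368 -0.005]
 [ 0.001  0.017 -1.   ]]
time: 4.9
eef_pos: [0.2244, 0.6335, 0.6659]
orientation: [0.005, 0.829, 0.56, 0.008]
ft_force: [0.5, 1.5, -1.0]
width: 1.001
gripper_force: 0.0
t 4.9 pos [0.2244 0.6335 0.6659] q [ 1.139  0.667  0.055 -0.025  2.411  1.503]
[[ 0.373  0.928  0.019]
 [ 0.928 -0.373  0.001]
 [ 0.008  0.017 -1.   ]]
```

```bash
P='from h import *;s,M=st()'; python3 -m handwheel '[[[1,0,0],0,0],[[1,0,0],0,0],[[1,0,0],0,0]]'>/dev/null;python3 -c "$P"
python3 -m handwheel '[[[1,0,-1],0,0],[[1,0,-1],0,0],[[1,0,-1],0,0]]'>/dev/null;python3 -c "$P"
python3 -m handwheel '[[[0,0,-1],0,0],[[0,0,-1],0,0],[[0,0,-1],0,0]]'>/dev/null;python3 -c "$P"
```

```text
t 5.2 pos [0.2537 0.6985 0.6057] q [ 1.139  0.756  0.049 -0.02   2.293  1.508]
[[ 0.372  0.927  0.032]
 [ 0.927 -0.373  0.033]
 [ 0.042  0.017 -0.999]]
t 5.5 pos [0.2533 0.6934 0.6207] q [ 1.136  0.737  0.047 -0.017  2.282  1.506]
[[ 0.371  0.928  0.043]
 [ 0.926 -0.373  0.063]
 [ 0.074  0.017 -0.997]]
t 5.8 pos [0.226  0.6256 0.694 ] q [ 1.129  0.629  0.047 -0.015  2.37   1.499]
[[ 0.37   0.928  0.05 ]
 [ 0.924 -0.373  0.082]
 [ 0.094  0.016 -0.995]]
```

```bash
P='from h import *;s,M=st()'; python3 -m handwheel '[[[1,0,-0.5],0,0],[[1,0,-0.5],0,0],[[1,0,-0.5],0,0],[[1,0,-0.5],0,0],[[1,0,-0.5],0,0],[[1,0,-0.5],0,0],[[1,0,-0.5],0,0],[[1,0,-0.5],0,0],[[1,0,-0.5],0,0],[[1,0,-0.5],0,0]]'>/dev/null;python3 -c "$P"
python3 -m handwheel '[[[1,0,-0.5],0,0]]'>/dev/null;python3 -m handwheel '[[[1,0,-0.5],0,0]]'>/dev/null;python3 -m handwheel '[[[1,0,-0.5],0,0]]'>/dev/null;python3 -c "$P"
```

```text
t 6.8 pos [0.258  0.6917 0.6339] q [ 1.127  0.719  0.048 -0.011  2.254  1.501]
[[ 0.369  0.928  0.059]
 [ 0.922 -0.373  0.104]
 [ 0.118  0.016 -0.993]]
t 7.1 pos [0.2709 0.7196 0.6272] q [ 1.126e+00  7.340e-01  4.800e-02 -2.000e-03  2.163e+00  1.505e+00]
[[ 0.363  0.928  0.086]
 [ 0.911 -0.373  0.175]
 [ 0.195  0.015 -0.981]]
```

```bash
P='from h import *;s,M=st()'; python3 -m handwheel '[[[1,0,-0.5],0,0]]'>/dev/null;python3 -m handwheel '[[[1,0,-0.5],0,0]]'>/dev/null;python3 -m handwheel '[[[1,0,-0.5],0,0]]'>/dev/null;python3 -m handwheel '[[[1,0,-0.5],0,0]]'>/dev/null;python3 -m handwheel '[[[1,0,-0.5],0,0]]'>/dev/null;python3 -m handwheel '[[[1,0,-0.5],0,0]]'>/dev/null;python3 -m handwheel '[[[1,0,-0.5],0,0]]'>/dev/null;python3 -c "$P"
```

```text
t 7.8 pos [0.2889 0.758  0.6504] q [1.12  0.722 0.048 0.016 1.982 1.508]
[[ 0.34   0.928  0.152]
 [ 0.861 -0.372  0.348]
 [ 0.379  0.013 -0.925]]
```

```bash
P='from h import *;s,M=st()'; python3 -m handwheel '[[[1,0,-0.4],0,0]]'>/dev/null;python3 -m handwheel '[[[1,0,-0.4],0,0]]'>/dev/null;python3 -m handwheel '[[[1,0,-0.3],0,0]]'>/dev/null;python3 -m handwheel '[[[1,0,-0.3],0,0]]'>/dev/null;python3 -m handwheel '[[[1,0,-0.3],0,0]]'>/dev/null;python3 -m handwheel '[[[1,0,-0.3],0,0]]'>/dev/null;python3 -m handwheel '[[[1,0,-0.3],0,0]]'>/dev/null;python3 -m handwheel '[[[0,0,0],0,0]]'>/dev/null;python3 -c "$P"
```

```text
t 8.6 pos [0.3043 0.792  0.6875] q [1.116 0.706 0.048 0.032 1.796 1.51 ]
[[ 0.302  0.928  0.216]
 [ 0.773 -0.372  0.514]
 [ 0.558  0.012 -0.83 ]]
```

The tilt reached 33.9° about the right axis, which is about 1° from the pin axis. Next I'll plan the approach to the knob.

```bash
cat >> h.py <<'E'
P=np.array([ 0.58482513,-0.13861267,-0.3828957,0.11209833,0.00250179])
def go(t,M,s):
    d=M.T@(np.array(t)-s['eef_pos']);print("rows",(d/.5).round(3),"dist",np.linalg.norm(d).round(3))
E
python3 - <<'E'
from h import *
s,M=st()
a,b=get_image("scene"),get_image("side")
k1,x=blob(a,(0,150,60),(6,255,255),(125,195,165,232)); k2,y=blob(b,(0,150,60),(6,255,255),(420,280,455,310))
k=tri([ray(a,k1),ray(b,k2)]);print(k,W(P,knob(P[4])),x,y)
uw=R.from_euler('z',P[2]).apply(u)
print("kerr px",proj(a,k)-k1,proj(b,k)-k2)
A=k+.24*uw+M[:,2]*robot.grip_depth;print("A",A,"uw",uw)
go([.40,.10,.70],M,s)
s2=dict(s);s2['eef_pos']=np.array([.40,.10,.70]);go(A+[0,0,.12],M,s2)
E
```

```text
t 8.6 pos [0.3043 0.792  0.6875] q [1.116 0.706 0.048 0.032 1.796 1.51 ]
[[ 0.302  0.928  0.216]
 [ 0.773 -0.372  0.514]
 [ 0.558  0.012 -0.83 ]]
[ 0.62670709 -0.23660391  0.24842809] [ 0.62599995 -0.23712977  0.24853911] [135, 204, 20, 19, 221] [427, 287, 20, 17, 236]
kerr px [-0.96741135  0.43531878] [-1.11604548 -0.599383  ]
A [ 0.5793436  -0.35462235  0.42942453] uw [-0.21429277 -0.53204186  0.81915204]
rows [-0.998  0.692 -0.691] dist 0.699
rows [-0.762  0.667 -0.14 ] dist 0.511
```

```bash
python3 -m handwheel '[[[-1,0.69,-0.69],0,0],[[-1,0.69,-0.69],0,0],[[-1,0.69,-0.69],0,0],[[-1,0.69,-0.69],0,0],[[-1,0.69,-0.69],0,0],[[-1,0.69,-0.69],0,0],[[-1,0.69,-0.69],0,0],[[-1,0.69,-0.69],0,0],[[-1,0.69,-0.69],0,0],[[-1,0.69,-0.69],0,0],[[-1,0.69,-0.69],0,0],[[-1,0.69,-0.69],0,0],[[-1,0.69,-0.69],0,0],[[-1,0.69,-0.69],0,0],[[-1,0.69,-0.69],0,0],[[-1,0.69,-0.69],0,0]]'>/dev/null; python3 -c "
from h import *;s,M=st();go([.5793,-.3546,.55],M,s)"
```

```text
t 10.3 pos [0.4001 0.0965 0.6983] q [-0.316 -0.086  1.198  0.625  1.903  0.315]
[[ 0.309  0.926  0.216]
 [ 0.772 -0.377  0.511]
 [ 0.555  0.009 -0.832]]
rows [-0.751  0.669 -0.137] dist 0.508
```

```bash
python3 -m handwheel '[[[-0.75,0.67,-0.14],0,0],[[-0.75,0.67,-0.14],0,0],[[-0.75,0.67,-0.14],0,0],[[-0.75,0.67,-0.14],0,0],[[-0.75,0.67,-0.14],0,0],[[-0.75,0.67,-0.14],0,0],[[-0.75,0.67,-0.14],0,0],[[-0.75,0.67,-0.14],0,0],[[-0.75,0.67,-0.14],0,0],[[-0.75,0.67,-0.14],0,0],[[-0.75,0.67,-0.14],0,0],[[-0.75,0.67,-0.14],0,0]]'>/dev/null; python3 - <<'E'
from h import *
s,M=st()
im=get_image("wrist");cv2.imwrite("pics/w1.png",im["pixels"])
k=np.array([.6267,-.2366,.2484]);print(proj(im,k))
for t in("pin_knob","camera_head"):print(t,[(r["score"],r["uv"],int(r["region"].sum())) for r in regions_of(im,t)[:2]])
uw=R.from_euler('z',P[2]).apply(u);go(k+.24*uw+M[:,2]*.0188,M,s)
E
```

```text
t 11.5 pos [ 0.5823 -0.3511  0.5506] q [-0.844  0.557  0.711  0.608  2.071 -0.221]
[[ 0.305  0.928  0.213]
 [ 0.773 -0.372  0.514]
 [ 0.557  0.008 -0.831]]
[318.89715634 243.01000109]
pin_knob [(0.71, [320.1, 246.6], 411)]
camera_head [(0.68, [327.1, 143.5], 8314)]
rows [-0.142 -0.005  0.197] dist 0.121
```

View pics/w1.png

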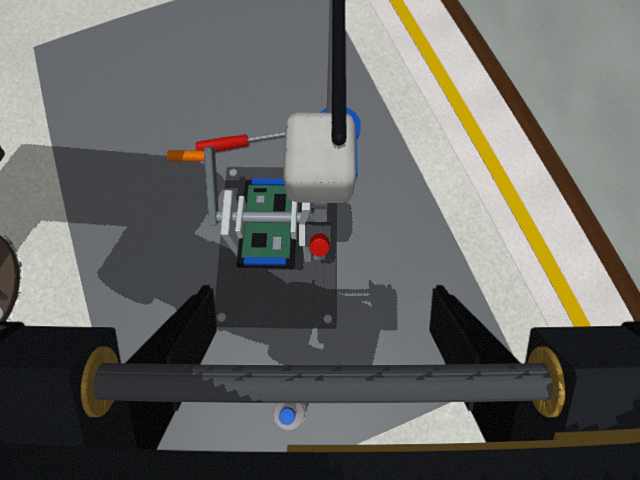

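Wrist view: the knob is at (319,245), within 2–3 px of my prediction. The camera box at (320,155) stays clear, and the bottle is well below at (288,415). Moving onto the approach axis.

```bash
python3 -m handwheel '[[[-0.142,-0.005,0.197],0,100],[[-0.142,-0.005,0.197],0,100],[[-0.142,-0.005,0.197],0,100],[[-0.142,-0.005,0.197],0,100],[[-0.142,-0.005,0.197],0,100]]'>/dev/null; python3 - <<'E'
from h import *
s,M=st()
im=get_image("wrist");sc=get_image("scene");sd=get_image("side")
k0=np.array([.6267,-.2366,.2484])
kw,x=blob(im,(0,150,60),(6,255,255),(200,100,440,400)); k1,_=blob(sc,(0,150,60),(6,255,255),(125,195,165,232)); k2,_=blob(sd,(0,150,60),(6,255,255),(420,280,455,310))
print(kw,x,proj(im,k0))
k=tri([ray(im,kw),ray(sc,k1),ray(sd,k2)]);print(k,proj(im,k))
uw=R.from_euler('z',P[2]).apply(u)
go(k+.05*uw+M[:,2]*.0188,M,s);go(k+M[:,2]*.0188,M,s)
print("width",s['width'], M.T@uw)
E
```

```text
t 12.15 pos [ 0.5785 -0.3531  0.4344] q [-0.85   0.539  1.024  0.542  1.821 -0.403]
[[ 0.301  0.929  0.217]
 [ 0.776 -0.371  0.51 ]
 [ 0.554  0.015 -0.832]]
[320.89492119 204.93169877] [309, 191, 25, 29, 571] [320.71750708 202.85134442]
[ 0.62619347 -0.23728907  0.24809381] [320.48423716 203.78880457]
rows [-0.    -0.002  0.387] dist 0.193
rows [ 0.002 -0.003  0.487] dist 0.243
width 0.6450999659675293 [-0.02320024  0.01024379 -0.99967836]
```

```bash
python3 -m handwheel '[[[0,0,0.1],0,100],[[0,0,0.2],0,100],[[0,0,0.3],0,100],[[0,0,0.35],0,100],[[0,-0.002,0.39],0,100],[[0,-0.002,0.39],0,100]]'; python3 - <<'E'
from h import *
s,M=st()
sd=get_image("side");sc=get_image("scene")
a=sd["pixels"][140:400,330:560];b=sc["pixels"][110:370,40:270]
cv2.imwrite("pics/c1.png",cv2.resize(np.hstack([a,b]),None,fx=1.7,fy=1.7))
k=np.array([.6262,-.2371,.2484]);go(k+M[:,2]*.0188,M,s)
E
```

```text
time: 12.9
eef_pos: [0.6198, -0.2524, 0.2686]
orientation: [-0.159, 0.791, 0.538, 0.243]
ft_force: [-0.0, 0.7, -0.2]
width: 0.605
gripper_force: 0.0
t 12.9 pos [ 0.6198 -0.2524  0.2686] q [-0.706  0.572  1.387  0.566  1.414 -0.487]
[[ 0.303  0.929  0.213]
 [ 0.774 -0.37   0.514]
 [ 0.556  0.01  -0.831]]
rows [0.005 0.    0.09 ] dist 0.045
```

View pics/c1.png

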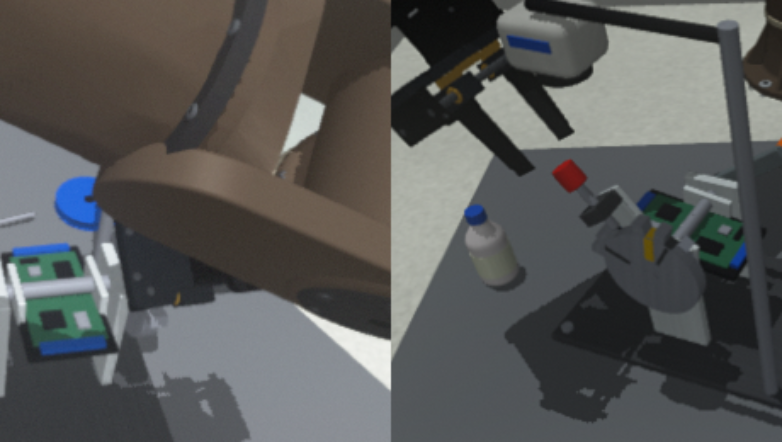

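The scene crop (right half) shows the fingers heading along the pin axis towards the knob, clear of the camera. Advance and grip.

```bash
python3 -m handwheel '[[[0.005,0,0.05],0,100],[[0.005,0,0.09],0,100],[[0.005,0,0.09],0,100],[[0.005,0,0.09],0,255],[[0.005,0,0.09],0,255],[[0.005,0,0.09],0,255],[[0.005,0,0.09],0,255],[[0.005,0,0.09],0,255],[[0.005,0,0.09],0,255],[[0.005,0,0.09],0,255]]'; python3 -c "
from h import *
s,M=st();uw=R.from_euler('z',P[2]).apply(u);print((M.T@uw*.021/.5).round(4),s['width']*95)"
```

```text
time: 14.0
eef_pos: [0.6297, -0.2289, 0.2335]
orientation: [-0.158, 0.792, 0.538, 0.243]
ft_force: [-2.5, -0.5, 1.4]
width: 0.248
gripper_force: 30.0
t 14.0 pos [ 0.6297 -0.2289  0.2335] q [-0.67   0.595  1.442  0.584  1.328 -0.501]
[[ 0.303  0.928  0.215]
 [ 0.774 -0.371  0.512]
 [ 0.555  0.011 -0.831]]
[-0.0009  0.0003 -0.042 ] 23.55351541454567
```

```bash
python3 -m handwheel '[[[0,0,-0.01],0,255],[[0,0,-0.02],0,255],[[0,0,-0.03],0,255],[[0,0,-0.034],0,255],[[0,0,-0.034],0,255],[[0,0,-0.034],0,255],[[0,0,-0.034],0,255]]'; python3 -c "
from h import *
s,M=st();d=s['eef_pos']-np.array([.6297,-.2289,.2335]);uw=R.from_euler('z',P[2]).apply(u);print('drawn',d@uw, s['width']*95)"
```

```text
time: 14.7
eef_pos: [0.626, -0.238, 0.2478]
orientation: [-0.158, 0.792, 0.538, 0.243]
ft_force: [-6.8, -1.9, -1.2]
width: 0.246
gripper_force: 30.0
t 14.7 pos [ 0.626  -0.238   0.2478] q [-0.683  0.584  1.422  0.576  1.36  -0.495]
[[ 0.303  0.928  0.215]
 [ 0.775 -0.372  0.512]
 [ 0.555  0.011 -0.832]]
drawn 0.01733200118080876 23.375186267390777
```

```bash
python3 -m handwheel '[[[0,0,0],0,100],[[0,0,0],0,100],[[0,0,0],0,100],[[0,0,-0.08],0,100],[[0,0,-0.18],0,100],[[0,0,-0.28],0,100],[[0,0,-0.38],0,100],[[0,0,-0.4],0,100]]'>/dev/null; python3 - <<'E'
from h import *
s,M=st()
sc=get_image("scene");sd=get_image("side")
k1,x=blob(sc,(0,150,60),(6,255,255),(115,185,165,232)); print(k1,x)
for d in(.002,.01,.015,.018,.02):print(d,proj(sc,W(P,knob(d))).round(1))
print([(r["score"],r["uv"],int(r["region"].sum())) for r in regions_of(sd,"crank_grip")[:2]])
try:
  g,z=blob(sd,(8,150,60),(20,255,255),(240,230,330,300));print("grip",g,z)
  for c in(-.1,0,.1,.2):print(c,proj(sd,W(P,grip(c))).round(1))
except Exception as e:print(e)
E
```

```text
t 15.5 pos [ 0.5827 -0.3425  0.4187] q [-0.836  0.532  1.073  0.54   1.772 -0.413]
[[ 0.302  0.927  0.221]
 [ 0.777 -0.373  0.507]
 [ 0.553  0.018 -0.833]]
[137.62272727 205.06363636] [128, 196, 20, 19, 220]
0.002 [143.5 213.3]
0.01 [140.2 209.7]
0.015 [138.2 207.4]
0.018 [136.9 206. ]
0.02 [136.1 205.1]
[(0.72, [366.9, 311.6], 5622)]
grip [289.433213   261.64620939] [274, 257, 32, 11, 277]
-0.1 [288.3 262. ]
0 [288.6 261.6]
0.1 [288.9 261.7]
0.2 [289.4 262.4]
```

```bash
python3 -c "
from h import *
s,M=st();uw=R.from_euler('z',P[2]).apply(u);go(W(P,grip(.11))+.2*uw+M[:,2]*.0188,M,s)"
```

```text
t 15.65 pos [ 0.5833 -0.34    0.4133] q [-0.833  0.535  1.083  0.54   1.767 -0.414]
[[ 0.303  0.928  0.216]
 [ 0.774 -0.372  0.512]
 [ 0.556  0.011 -0.831]]
rows [ 0.174 -0.385  0.245] dist 0.244
```

```bash
python3 -m handwheel '[[[0.174,-0.385,0.245],1,100],[[0.174,-0.385,0.245],1,100],[[0.174,-0.385,0.245],1,100],[[0.174,-0.385,0.245],1,100],[[0.174,-0.385,0.245],1,100],[[0.174,-0.385,0.245],1,100]]'>/dev/null; python3 -m handwheel '[[[0,0,0],1,100],[[0,0,0],1,100],[[0,0,0],1,100],[[0,0,0],1,100]]'>/dev/null;python3 -m handwheel '[[[0,0,0],1,80],[[0,0,0],1,80],[[0,0,0],1,80],[[0,0,0],1,80],[[0,0,0],1,80]]'>/dev/null; python3 - <<'E'
from h import *
s,M=st()
im=get_image("wrist");sc=get_image("scene");sd=get_image("side")
cv2.imwrite("pics/w2.png",im["pixels"])
for c in(-.1,0,.1,.2):print(c,proj(im,W(P,grip(c))).round(1),proj(sc,W(P,grip(c))).round(1))
for n,i in(("w",im),("sc",sc),("sd",sd)):
    print(n,[(r["score"],r["uv"],int(r["region"].sum())) for r in regions_of(i,"crank_grip")[:2]])
try:print(blob(im,(8,150,60),(20,255,255),(0,0,640,480)))
except Exception as e:print(e)
E
```

```text
t 17.15 pos [ 0.4574 -0.1378  0.357 ] q [-0.743  0.196  1.746  0.555  1.446  1.065]
[[ 0.928 -0.304  0.214]
 [-0.372 -0.774  0.513]
 [ 0.009 -0.556 -0.831]]
-0.1 [312.1 213.6] [270.5 191.3]
0 [313.2 215.8] [267.5 187.9]
0.1 [315.5 218.1] [264.2 184.8]
0.2 [318.8 220.4] [260.7 181.8]
w [(0.59, [425.4, 86.2], 21424)]
sc [(0.55, [209.2, 257.1], 4815)]
sd [(0.74, [372.1, 311.9], 4868)]
(array([79.61704612, 47.25744308]), [37, 0, 93, 119, 1713])
```

View pics/w2.png

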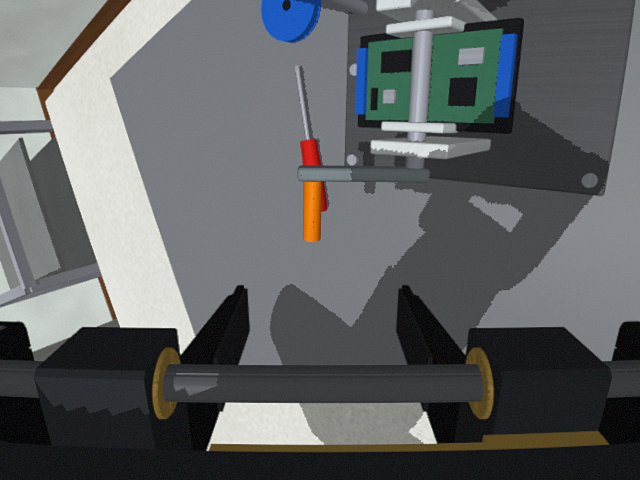

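The handle is at about (313,211) in the wrist view, close to prediction. This view looks along its motion, so I'll get the cradle angle from the yellow stripe and handle in the scene view.

```bash
cat >> h.py <<'E'
def yellow(im,box=(150,200,260,300)):
    return blob(im,(20,130,60),(32,255,255),box)
def stripe(c,r,x=.083):
    a=.611-(.62-c);return np.array([x,-r*np.sin(a),.14+r*np.cos(a)])
E
python3 - <<'E'
from h import *
sc=get_image("scene");sd=get_image("side")
print("yel",yellow(sc))
for c in(-.1,0,.1,.2):print(c,proj(sc,W(P,stripe(c,.07))).round(1),proj(sc,W(P,stripe(c,.04))).round(1),proj(sc,W(P,grip(c))).round(1))
for n,i,b in(("sc",sc,(230,150,300,230)),("sd",sd,(250,230,330,290))):
    try:print(n,blob(i,(8,150,60),(20,255,255),b))
    except Exception as e:print(n,"none")
v=sc["pixels"][130:310,130:310];cv2.imwrite("pics/s2.png",cv2.resize(v,None,fx=3.3,fy=3.3,interpolation=cv2.INTER_CUBIC))
E
```

```text
yel (array([191.48275862, 253.97701149]), [189, 244, 6, 20, 87])
-0.1 [188.8 244. ] [190.3 256.5] [270.5 191.3]
0 [185.1 242.9] [188.2 255.9] [267.5 187.9]
0.1 [181.5 242.2] [186.2 255.5] [264.2 184.8]
0.2 [178.  241.7] [184.2 255.2] [260.7 181.8]
sc (array([274.31304348, 190.22608696]), [267, 183, 14, 16, 115])
sd (array([323.42857143, 247.14285714]), [323, 245, 2, 6, 7])
```

View pics/s2.png

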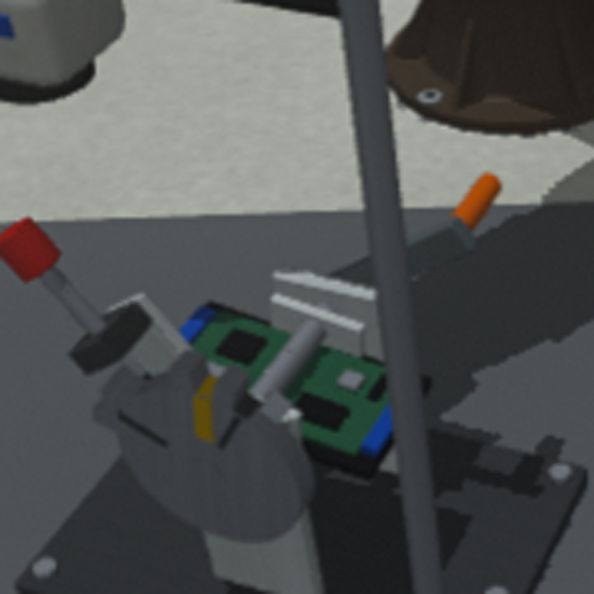

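```bash
python3 - <<'E'
from h import *
s,M=st();im=get_image("wrist");sc=get_image("scene")
k,_=blob(im,(8,150,60),(20,255,255),(280,160,350,260));k1,_=blob(sc,(8,150,60),(20,255,255),(255,170,300,210))
p=tri([ray(im,k),ray(sc,k1)]);print(k,k1,proj(im,p),proj(sc,p))
q=R.from_euler('z',-P[2]).apply(p-[P[0],P[1],0]);print("jig",q,"r",np.hypot(q[1],q[2]-.14),"c",.8-np.arctan2(q[1],q[2]-.14))
go(p+M[:,2]*.010,M,s)
for c in(-.2,-.15,-.1):print(c,grip(c))
E
```

```text
t 17.55 pos [ 0.4573 -0.1384  0.358 ] q [-0.744  0.195  1.745  0.555  1.447  1.064]
[[ 0.929 -0.303  0.215]
 [-0.371 -0.775  0.512]
 [ 0.012 -0.555 -0.831]]
[311.91576885 211.0675808 ] [274.31304348 190.22608696] [308.4679504  214.16088867] [272.82390077 191.70968978]
jig [-0.11950139  0.07499156  0.19530157] r 0.09317723579124 c -0.13538399588152827
rows [-0.005 -0.023  0.427] dist 0.214
-0.2 [-0.1185      0.07573239  0.18862721]
-0.15 [-0.1185      0.0732074   0.19235148]
-0.1 [-0.1185      0.07049942  0.1959449 ]
```

```bash
python3 -m handwheel '[[[-0.01,-0.023,0.1],0,80],[[-0.01,-0.023,0.2],0,80],[[-0.01,-0.023,0.3],0,80],[[-0.01,-0.023,0.38],0,80],[[-0.01,-0.023,0.435],0,80],[[-0.01,-0.023,0.435],0,80],[[-0.01,-0.023,0.435],0,255],[[-0.01,-0.023,0.435],0,255],[[-0.01,-0.023,0.435],0,255],[[-0.01,-0.023,0.435],0,255],[[-0.01,-0.023,0.435],0,255],[[-0.01,-0.023,0.435],0,255],[[-0.01,-0.023,0.435],0,255],[[-0.01,-0.023,0.435],0,255]]'; python3 - <<'E'
from h import *
s,M=st();print(s['width']*95)
q=s['eef_pos']-M[:,2]*.0188;q=R.from_euler('z',-P[2]).apply(q-[P[0],P[1],0]);print("jig grasp",q)
Rj=R.from_euler('z',P[2])
c0=-.135
for c in(0,.15,.3,.45,.62):
    d=Rj.apply(grip(c)-grip(c0));print(c,(M.T@d/.5).round(3))
E
```

```text
time: 19.05
eef_pos: [0.5026, -0.0176, 0.1827]
orientation: [-0.282, 0.94, -0.18, 0.06]
ft_force: [-3.8, -11.1, -6.0]
width: 0.161
gripper_force: 30.0
t 19.05 pos [ 0.5026 -0.0176  0.1827] q [-0.478  0.384  2.014  0.746  0.948  0.96 ]
[[ 0.928 -0.304  0.215]
 [-0.372 -0.776  0.509]
 [ 0.012 -0.553 -0.833]]
15.250328790705934
jig grasp [-0.12168379  0.07115416  0.19835448]
0 [ 0.     0.003 -0.024]
0.15 [ 0.    0.01 -0.05]
0.3 [ 0.     0.021 -0.075]
0.45 [ 0.001  0.035 -0.098]
0.62 [ 0.001  0.055 -0.121]
```

```bash
python3 -m handwheel '[[[0,0.001,-0.012],0,255],[[0,0.003,-0.024],0,255],[[0,0.006,-0.037],0,255],[[0,0.01,-0.05],0,255],[[0,0.015,-0.062],0,255],[[0,0.021,-0.075],0,255],[[0,0.028,-0.087],0,255],[[0,0.035,-0.098],0,255],[[0,0.042,-0.107],0,255],[[0,0.05,-0.116],0,255],[[0,0.055,-0.121],0,255],[[0,0.055,-0.121],0,255],[[0,0.055,-0.121],0,255]]'; cat >> h.py <<'E'
def cr():
    sc=get_image("scene");ang=[]
    try:
        y,z=yellow(sc);print("yel",y.round(1),z)
    except Exception: print("no yel")
    for c in(.5,.56,.62,.68):print(c,proj(sc,W(P,stripe(c,.07))).round(1),proj(sc,W(P,stripe(c,.045))).round(1))
    return sc
E
python3 - <<'E'
from h import *
s,M=st();q=s['eef_pos']-M[:,2]*.0188;q=R.from_euler('z',-P[2]).apply(q-[P[0],P[1],0]);print("jig grasp",q,np.hypot(q[1],q[2]-.14),"c",.8-np.arctan2(q[1],q[2]-.14),s['width']*95)
sc=cr();print([proj(sc,W(P,stripe(-.135,r))).round(1) for r in(.07,.045)])
v=sc["pixels"][130:310,110:290];cv2.imwrite("pics/s3.png",cv2.resize(v,None,fx=3.3,fy=3.3,interpolation=cv2.INTER_CUBIC))
E
```

```text
time: 20.35
eef_pos: [0.4813, -0.0684, 0.2189]
orientation: [-0.284, 0.94, -0.179, 0.06]
ft_force: [-3.6, -1.1, -10.5]
width: 0.159
gripper_force: 30.0
t 20.35 pos [ 0.4813 -0.0684  0.2189] q [-0.597  0.329  1.974  0.667  1.077  0.954]
[[ 0.929 -0.303  0.215]
 [-0.371 -0.774  0.512]
 [ 0.011 -0.556 -0.831]]
jig grasp [-0.122409    0.01604614  0.23456697] 0.09591867019869685 c 0.6319207046332168 15.130232968025666
yel [177.6 255.2] [171, 248, 14, 15, 68]
0.5 [168.7 242.4] [177.3 253.3]
0.56 [167.1 242.8] [176.3 253.6]
0.62 [165.7 243.4] [175.3 253.9]
0.68 [164.3 244.1] [174.4 254.3]
[array([190.1, 244.4]), array([190.8, 254.8])]
```

View pics/s3.png

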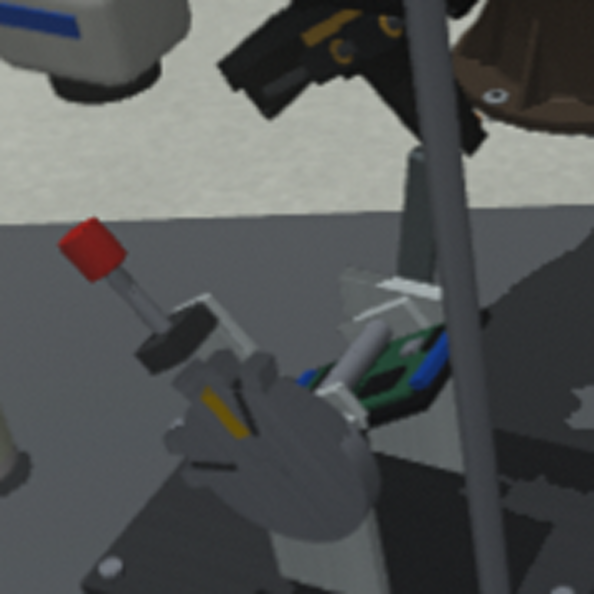

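The pin is still out and the yellow notch appears about under it. I'll measure the angle by back-projecting the stripe onto the disc face.

```bash
cat >> h.py <<'E'
def ang(im,x=.083,box=(140,225,215,280)):
    h=cv2.cvtColor(im["pixels"],cv2.COLOR_BGR2HSV);m=cv2.inRange(h,np.array((20,110,50)),np.array((32,255,255)))
    Rj=R.from_euler('z',-P[2]);pts=[];ys,xs=np.nonzero(m)
    for X,Y in zip(xs,ys):
        if box[0]<X<box[2] and box[1]<Y<box[3]:
            o,v=ray(im,(X,Y));o=Rj.apply(o-[P[0],P[1],0]);v=Rj.apply(v);q=o+v*(x-o[0])/v[0];pts.append([-q[1],q[2]-.14])
    pts=np.array(pts);c=pts.mean(0);_,S,V=np.linalg.svd(pts-c);d=V[0]*np.sign(V[0][1])
    print("centroid",c.round(4),"n",len(pts),"c by pos",np.arctan2(*c)+.009,"c by dir",np.arctan2(*d)+.009,"S",S, "r",np.percentile(np.hypot(*pts.T),[2,98]))
E
python3 -c "
from h import *
ang(get_image('scene'));ang(get_image('scene'))"
```

```text
centroid [0.0219 0.0352] n 79 c by pos 0.5649002776816063 c by dir 0.5806228932321219 S [0.0878395  0.03153701] r [0.02627716 0.05844141]
centroid [0.022  0.0354] n 79 c by pos 0.5648270752322417 c by dir 0.5694140678970205 S [0.08645025 0.03160335] r [0.02639505 0.05844141]
```

```bash
python3 - <<'E'
from h import *
im=get_image("scene")
k,_=blob(im,(0,150,60),(6,255,255),(115,185,165,232))
def yz(uv,x):
    Rj=R.from_euler('z',-P[2]);o,v=ray(im,uv);o=Rj.apply(o-[P[0],P[1],0]);v=Rj.apply(v);q=o+v*(x-o[0])/v[0];return np.array([-q[1],q[2]-.14])
q=yz(k,.075);print("knob",q,np.arctan2(*q),np.hypot(*q)); 
e=np.array([np.sin(.611),np.cos(.611)])*.149-q;print("offset yz",e)
c=np.array([.022,.0353]);print("c raw",np.arctan2(*c)+.009,"corr",np.arctan2(*(c+e))+.009)
E
```

```text
knob [0.08272387 0.12385529] 0.58886108165646 0.1489408297917511
offset yz [ 0.00275547 -0.00181315]
c raw 0.5663251060433626 corr 0.6455917212755714
```

Three estimates (0.575, 0.63 and 0.645) bracket 0.62, within the centring range of about 0.05. I'll release and retreat from the crank.

```bash
python3 -m handwheel '[[[0,0,0],0,90],[[0,0,0],0,90],[[0,0,0],0,90],[[0,0,-0.08],0,90],[[0,0,-0.18],0,90],[[0,0,-0.28],0,90],[[0,0,-0.35],0,100],[[0,0,-0.35],-0.6,100],[[0,0,-0.35],-1,100],[[0,0,-0.35],-1,100],[[0,0,-0.35],-1,100],[[0,0,-0.35],-1,100]]' >/dev/null; python3 -m handwheel '[[[0,0,0],-1,100],[[0,0,0],-1,100],[[0,0,0],-1,100],[[0,0,0],-1,100]]'>/dev/null;python3 -m handwheel '[[[0,0,0],-1,100],[[0,0,0],-1,100],[[0,0,0],-1,100],[[0,0,0],-1,100],[[0,0,0],-1,100]]'>/dev/null; python3 - <<'E'
from h import *
ang(get_image('scene'))
s,M=st();go(np.array([.626,-.238,.2478])-M[:,2]*.2,M,s)
E
```

```text
centroid [0.0217 0.0352] n 81 c by pos 0.5614401305758855 c by dir 0.5850264225383316 S [0.08793146 0.03254621] r [0.02630094 0.0583843 ]
t 22.7 pos [ 0.4441 -0.1581  0.3643] q [-0.793  0.191  1.732  0.541  1.484 -0.534]
[[ 0.306  0.927  0.216]
 [ 0.773 -0.374  0.512]
 [ 0.556  0.01  -0.831]]
rows [-0.142  0.395 -0.21 ] dist 0.234
```

```bash
python3 -m handwheel '[[[-0.1,0.05,-0.15],0,100],[[-0.142,0.1,-0.21],0,100],[[-0.142,0.2,-0.21],0,100],[[-0.142,0.3,-0.21],0,100],[[-0.142,0.395,-0.21],0,100],[[-0.142,0.395,-0.21],0,100],[[-0.142,0.395,-0.21],0,100]]' >/dev/null; python3 - <<'E'
from h import *
s,M=st();go(np.array([.626,-.238,.2478]),M,s)
im=get_image("wrist");kw,x=blob(im,(0,150,60),(6,255,255),(200,100,440,400));print(kw,proj(im,np.array([.626,-.238,.2478])-M[:,2]*.0188))
E
```

```text
t 23.4 pos [ 0.585  -0.3409  0.4123] q [-0.832  0.54   1.077  0.54   1.769 -0.409]
[[ 0.306  0.928  0.214]
 [ 0.772 -0.374  0.514]
 [ 0.556  0.008 -0.831]]
rows [ 0.001 -0.003  0.397] dist 0.198
[320.29207232 215.15577191] [319.85387347 214.89335873]
```

```bash
python3 -m handwheel '[[[0,-0.003,0.1],0,100],[[0,-0.003,0.2],0,100],[[0,-0.003,0.3],0,100],[[0,-0.003,0.36],0,100],[[0,-0.003,0.397],0,100],[[0,-0.003,0.397],0,100],[[0,-0.003,0.397],0,255],[[0,-0.003,0.397],0,255],[[0,-0.003,0.397],0,255],[[0,-0.003,0.397],0,255],[[0,-0.003,0.397],0,255],[[0,-0.003,0.397],0,255],[[0,-0.003,0.397],0,255]]'; python3 -m handwheel '[[[0,0,0.006],0,255],[[0,0,0.012],0,255],[[0,0,0.018],0,255],[[0,0,0.024],0,255],[[0,0,0.024],0,255]]'; python3 -m handwheel '[[[0,0,0.005],0,255],[[0,0,0.01],0,255],[[0,0,0.014],0,255],[[0,0,0.014],0,255]]'
```

```text
time: 24.75
eef_pos: [0.6253, -0.2388, 0.2497]
orientation: [-0.157, 0.792, 0.538, 0.244]
ft_force: [5.4, -3.3, 0.3]
width: 0.249
gripper_force: 30.0
time: 25.25
eef_pos: [0.628, -0.2322, 0.2393]
orientation: [-0.157, 0.792, 0.538, 0.244]
ft_force: [8.2, -1.0, -2.0]
width: 0.242
gripper_force: 30.0
time: 25.65
eef_pos: [0.6293, -0.2295, 0.2352]
orientation: [-0.156, 0.792, 0.538, 0.244]
ft_force: [0.2, -6.1, 10.3]
width: 0.245
gripper_force: 30.0
```

```bash
python3 -m handwheel '[[[0,0,0.004],0,255],[[0,0,0.008],0,255],[[0,0,0.01],0,255],[[0,0,0.01],0,255]]'; python3 - <<'E'
from h import *
s,M=st();d=s['eef_pos']-np.array([.6297,-.2289,.2335]);uw=R.from_euler('z',P[2]).apply(u);print('rel',d@uw)
sc=get_image("scene");ang(sc)
v=sc["pixels"][130:310,90:270];cv2.imwrite("pics/s4.png",cv2.resize(v,None,fx=3.3,fy=3.3,interpolation=cv2.INTER_CUBIC))
E
```

```text
time: 26.05
eef_pos: [0.6298, -0.2293, 0.2345]
orientation: [-0.154, 0.792, 0.538, 0.245]
ft_force: [-15.0, -19.0, 35.2]
width: 0.249
gripper_force: 30.0
t 26.05 pos [ 0.6298 -0.2293  0.2345] q [-0.67   0.59   1.447  0.585  1.319 -0.505]
[[ 0.301  0.927  0.222]
 [ 0.777 -0.373  0.507]
 [ 0.553  0.02  -0.833]]
rel 0.0010207909575144511
centroid [0.0222 0.035 ] n 77 c by pos 0.5728821605900153 c by dir 0.5611128987497712 S [0.08460137 0.02994957] r [0.02625337 0.0575477 ]
```

View pics/s4.png

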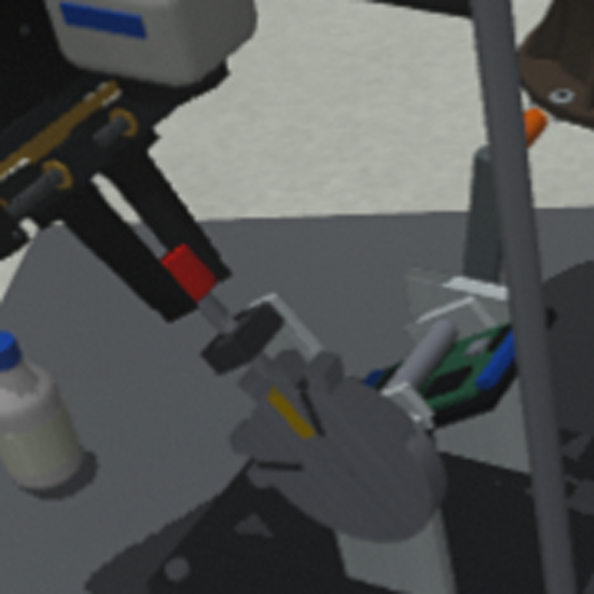

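Pushing is now resisted with the pin at about its starting depth, so it looks home in the yellow notch. On a tooth it would have stopped about 10 mm out. I'll relax, let go, back away and compare the knob with its starting pixels.

```bash
python3 -m handwheel '[[[0,0,-0.005],0,255],[[0,0,-0.008],0,220],[[0,0,-0.008],0,100],[[0,0,-0.008],0,100],[[0,0,-0.008],0,100],[[0,0,-0.1],0,100],[[0,0,-0.2],0,100],[[0,0,-0.3],0,100],[[0,0,-0.4],0,100],[[0,0,-0.4],0,100],[[0,0,-0.4],0,100]]'; python3 - <<'E'
from h import *
sc=get_image("scene");sd=get_image("side");ang(sc)
k1,_=blob(sc,(0,150,60),(6,255,255),(115,185,165,232));print("knob sc",k1,"start 144.5 212.96, drawn 137.6 205.06 (~.018-.020)")
try:print(blob(sd,(0,150,60),(6,255,255),(415,270,455,310)),"start 437.3 294.9")
except Exception:print("side hidden")
E
```

```text
time: 27.2
eef_pos: [0.5864, -0.3285, 0.3954]
orientation: [-0.158, 0.792, 0.537, 0.243]
ft_force: [0.9, -0.0, -0.3]
width: 0.604
gripper_force: 0.0
centroid [0.0221 0.0348] n 76 c by pos 0.5740287740676817 c by dir 0.5715824398934031 S [0.08260612 0.02974494] r [0.02624148 0.05697302]
knob sc [144.79090909 213.29545455] start 144.5 212.96, drawn 137.6 205.06 (~.018-.020)
(array([436.54761905, 295.32936508]), [426, 287, 21, 17, 252]) start 437.3 294.9
```

```bash
python3 -c "
from h import *
s,M=st();go(np.array([.6297,-.2289,.2335])-M[:,2]*.032,M,s)"; python3 -m handwheel '[[[0,0,0],0,255],[[0,0,0],0,255],[[0,0,0],0,255],[[0,0,0],0,255],[[0,0,0],0,255],[[0,0,0],0,255],[[0,0,0.1],0,255],[[0,0,0.2],0,255],[[0,0,0.26],0,255],[[0,0,0.28],0,255],[[0,0,0.28],0,255]]'; python3 -c "
from h import *
s,M=st();go(np.array([.6297,-.2289,.2335])-M[:,2]*.032,M,s)"
```

```text
t 27.3 pos [ 0.5867 -0.3274  0.3939] q [-0.817  0.532  1.136  0.539  1.719 -0.426]
[[ 0.304  0.929  0.213]
 [ 0.773 -0.371  0.514]
 [ 0.556  0.009 -0.831]]
rows [0.    0.004 0.322] dist 0.161
time: 28.4
eef_pos: [0.6169, -0.2561, 0.2788]
orientation: [-0.159, 0.791, 0.538, 0.243]
ft_force: [0.5, 0.9, 0.2]
width: 0.006
gripper_force: 0.0
t 28.4 pos [ 0.6169 -0.2561  0.2788] q [-0.713  0.563  1.375  0.562  1.433 -0.481]
[[ 0.303  0.929  0.214]
 [ 0.774 -0.371  0.513]
 [ 0.556  0.01  -0.831]]
rows [-0.     0.003  0.045] dist 0.022
```

```bash
python3 -m handwheel '[[[0,0.003,0.015],0,255],[[0,0.003,0.03],0,255],[[0,0.003,0.038],0,255],[[0,0.003,0.042],0,255],[[0,0.003,0.042],0,255]]'; python3 -m handwheel '[[[0,0,0.004],0,255],[[0,0,0.006],0,255],[[0,0,0.006],0,255]]';python3 -m handwheel '[[[0,0,0.004],0,255],[[0,0,0.006],0,255],[[0,0,0.006],0,255]]'
```

```text
time: 28.9
eef_pos: [0.6227, -0.2463, 0.2616]
orientation: [-0.158, 0.792, 0.538, 0.243]
ft_force: [-0.2, -0.8, 0.4]
width: 0.003
gripper_force: 0.0
time: 29.2
eef_pos: [0.6233, -0.2447, 0.2591]
orientation: [-0.158, 0.792, 0.538, 0.243]
ft_force: [-0.0, -0.2, -0.6]
width: 0.003
gripper_force: 0.0
time: 29.5
eef_pos: [0.6239, -0.2436, 0.2573]
orientation: [-0.158, 0.792, 0.538, 0.244]
ft_force: [-2.2, -2.5, 4.4]
width: 0.006
gripper_force: 2.8
```

```bash
python3 -m handwheel '[[[0,0,0.003],0,255],[[0,0,0.006],0,255],[[0,0,0.006],0,255]]';python3 -m handwheel '[[[0,0,0.003],0,255],[[0,0,0.005],0,255],[[0,0,0.005],0,255]]'; python3 -c "
from h import *
s,M=st();q=R.from_euler('z',-P[2]).apply(s['eef_pos']-[P[0],P[1],0])-[.075,0,.14];print(q,q@u-.143)"
```

```text
time: 29.8
eef_pos: [0.6242, -0.2435, 0.257]
orientation: [-0.156, 0.792, 0.538, 0.244]
ft_force: [-11.3, -10.4, 20.4]
width: 0.008
gripper_force: 12.5
time: 30.1
eef_pos: [0.6245, -0.2434, 0.2569]
orientation: [-0.155, 0.792, 0.538, 0.244]
ft_force: [-20.1, -17.3, 34.0]
width: 0.002
gripper_force: 20.5
t 30.1 pos [ 0.6245 -0.2434  0.2569] q [-0.691  0.576  1.41   0.573  1.374 -0.492]
[[ 0.302  0.928  0.22 ]
 [ 0.777 -0.373  0.508]
 [ 0.553  0.018 -0.833]]
[ 0.00096084 -0.08242376  0.11688964] 2.6714117365045364e-05
```

Under a 43 N push the knob does not move, and its face sits where "fully home" puts it (d ≈ 0.0 mm). Retreat, quick check, hand in.

```bash
python3 -m handwheel '[[[0,0,-0.02],0,255],[[0,0,-0.1],0,255],[[0,0,-0.2],0,255],[[0,0,-0.3],0,255],[[0,0,-0.35],0,255],[[0,0,-0.35],0,255],[[0,0,-0.35],0,255]]'; python3 - <<'E'
from h import *
sc=get_image("scene");ang(sc)
print(blob(sc,(0,150,60),(6,255,255),(115,185,165,232))[0])
print(robot.finish_job())
E
```

```text
time: 30.8
eef_pos: [0.5875, -0.3298, 0.3968]
orientation: [-0.158, 0.792, 0.538, 0.243]
ft_force: [-0.2, -0.6, -0.4]
width: 0.006
gripper_force: 0.0
centroid [0.0222 0.035 ] n 76 c by pos 0.573911022352403 c by dir 0.5575081016565051 S [0.08117939 0.02979187] r [0.02634675 0.05697302]
[144.78636364 213.22272727]
the job is handed in; nothing more can be done
None
```

The job is handed in at about 31 s: the pin measured fully home (about 0 mm out, no give under a 43 N push) in the yellow-marked notch, with the gripper clear, though the call returned no verdict; the 35° lean came from pushing the arm past its reach limit, because the interface has no tilt command.

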